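Check a seam-rolling drive for free play

ROBOT

A 6-joint arm with a two-finger parallel gripper is mounted at the origin on the work surface. World frame = base frame: x ahead of the robot, y to its left, z up, the work surface at z = 0. Lengths are in m, angles in rad, forces in N, time in s.
With the tool pointing down it reaches from about 0.275 to 0.875 m from the base axis. Payload 12.5 kg.
Tool frame: the origin (TCP) lies at the very end of the fingers, on their centre line; the grasp point (between the pads) lies 19 mm behind it; z points along the fingers, y is the line along which they close (so a half turn about z gives the same grasp; the last joint's range is limited). The gripper opens to 85 mm and grips with 20 to 120 N. Pads are 22 mm wide; open, the fingers measure 114 mm over their backs; the gripper's body (76 mm by 85 mm) begins 54 mm behind the grasp point. The pads swing forward as they close: fully open they stand 13 mm farther back than shut.
Start: joints at [1.112, 0.351, 1.652, -0, 1.139, -0.085], TCP at [0.201, 0.512, 0.231] pointing down, gripper open.
Joint ranges: [-2.75, 2.75], [-0.79, 2.1], [0.01, 2.65], [-1.57, 4.71], [0.07, 3.14], [-2.87, 2.87]. Speed limits (rad/s): [2.22, 2.22, 2.79, 3.14, 3.14, 3.14].

INTERFACE

Orientations are given as a 3x3 rotation matrix whose columns are the frame's x, y, z axes.
In Python, from bench import manip gives the robot as it stands. Calls block until the motion is done:
- manip.move_ptp(position, orientation): joint-space move of the TCP to a pose.
- manip.move_l(position, attitude=None, max_speed=0.15): straight line of the TCP; attitude=None keeps the orientation; max_speed is the mean speed in m/s.
- manip.move_j(angles): joint-space move.
- manip.set_gripper(opening, effort=None): opening from 0.0 (shut) to 1.0 (fully open); effort is the grip in N (None keeps the last); returns when the fingers have stopped.
- manip.dwell(seconds).
- manip.inverse_kinematics(position, orientation): joint angles nearest the present ones, or None.
- manip.grab_frame(name): name is "scene" or "side" or "wrist"; returns (picture, depth): 420x560x3 uint8, red, green, blue; 420x560 float32, m along the optical axis (not along the pixel's ray), 0 where there is no reading.
- manip.get_calibration(name): a dict with "camera_matrix" (3x3 intrinsics, pixels), "R" (3x3) and "t" (3): a world point X has camera coordinates R X + t. Camera axes: x right, y down, z forward; pixel columns grow to the right and rows downward; lengths in m; the calibration is good to about 2 mm. The wrist camera is an equidistant fisheye: a pixel r from the principal point sees the ray r / f radians off the axis. A picture is of the moment at which its call begins: read the wrist's pose just before it. get_calibration takes no time and is no camera call; for the wrist camera it gives the pose at the moment of the call.
A pose or a line that the arm cannot do raises manip.Unreachable and nothing moves.
- manip.sign_off(): hands the job in; it is judged then, once.
Trained networks look in the newest picture that a camera, given by its name, has taken for a name from the list of things; names that differ only in an ending like _2 or _b are one class to them, and where a whole thing is asked for, a point or a joint stands for the part that bears it (a point fixed in the world has none). Each returns a list of dicts, best first, with "confidence" (0 to 1); they miss things now and then, are a little off and sometimes report something else, mostly with a low value. They report only what shows in the picture. A call takes as long as a camera call.
- manip.look_for(camera, name): "at" ([x, y, z] in m, in world coordinates, good to about 4 mm: the middle of the surface that is visible of it).
Readings, each from a call of its own:
- manip.current_time(): time.
- manip.current_qpos(): joint angles.
- manip.current_joint_vel(): joint speeds.
- manip.current_joint_torque(): joint torques, N m.
- manip.current_ee_pos(): TCP position.
- manip.current_tcp_rot(): TCP orientation.
- manip.current_force(): force on the tool from outside, world axes, zero at the start.
- manip.current_ft_torque(): the same for the moment, N m.
- manip.current_grip_width(): opening from 0.0 (shut) to 1.0 (fully open).
- manip.current_grip_force(): force on a finger pad.
Only numpy, scipy, OpenCV 4.12 (cv2) and the standard library are available. Lean on these libraries where they do the work, as an engineer would, in place of code of your own. Each camera call takes 0.05 s, during which the arm holds its last target. There are 200 camera calls.

TASK

Check the free play in the seam-rolling drive whose crank has the small red ball knob: swing the crank anticlockwise (seen from above) until it meets resistance at its peg, then clockwise until it meets resistance at the other peg, stopping each time without dragging the steel hub round. Finally leave the crank midway between those two points and let go of it. Leave the drive with the ochre cork knob alone.

Things in the scene. Friction and masses are not known exactly. Their poses are not given: they have to be found in the camera images.
- red_ball (a point): centre of the lacquered red ball knob, 36 mm, 115 mm above the worktop, on a 10 mm stem on the end of a flat dark crank arm (16 mm wide, top 80 mm up). Its x axis runs level along the arm, outwards from the crank's upright shaft, which is 120 mm from this centre. Drive: green gearbox fixed to the worktop, under a 148 mm steel hub disc. The larger loose red ball (72 mm) is not this one.
- red_crank (a joint): angle of the red-ball crank relative to its hub, rad: 0 midway between the hub's two brass pegs, growing anticlockwise seen from above. It swings freely (under 1 N at the ball) from -0.35 to +0.35, where the arm meets a peg; beyond that it would drag the stiff hub round, which takes about 8 N at the ball. It stays where left.
- red_peg (a point): top of the brass peg (10 mm thick, 24 mm tall, top 88 mm above the worktop) that stands on the hub 60 mm from the shaft axis, at the anticlockwise end of the red-ball crank's play; it stays put unless the hub is dragged round. Its twin stands at the clockwise end.
- cork_ball (a point): centre of the ochre cork ball knob, 36 mm, of the second drive, otherwise the same as the first; not to be touched.

How it is judged:
By the outcome, as a careful person would: the job done as asked, in the order asked, and still so for the second after the job is handed in, with the robot touching nothing.
It also fails if it takes over 40 s, if anything falls off the work surface, if the arm or the gripper's body presses on something with over 40 N, if the wrist force passes 120 N, or if a joint passes its speed limit or range.

## Working session

There is one attempt and no reset: what is moved stays moved. The work goes in short steps, each a Python script; the robot and the scene stay as the last script left them, time stands still between calls to the robot, and variables do not carry over. Pictures are saved under pics/ and viewed, at most 10 in all, crops included, and the job is handed in when it is done.

```bash
mkdir -p pics; python3 - <<'E'
from bench import manip
import cv2
for c in("scene","side"):
    p,d=manip.grab_frame(c); cv2.imwrite(f"pics/{c}0.png",p[:,:,::-1])
    for n in("red_ball","red_crank","red_peg","cork_ball"):
        print(c,n,[(x["at"],round(x["confidence"],2)) for x in manip.look_for(c,n)][:4])
print(manip.current_time())
E
```

```text
scene red_ball []
scene red_crank [([0.5577, 0.2381, 0.083], 0.98)]
scene red_peg [([0.4841, 0.2247, 0.0608], 0.67), ([0.5567, 0.2362, 0.08], 0.56)]
scene cork_ball [([0.6009, -0.2218, 0.0805], 0.61)]
side red_ball [([0.5477, 0.2356, 0.0837], 0.68)]
side red_crank [([0.5471, 0.2336, 0.0777], 0.87)]
side red_peg []
side cork_ball [([0.6041, -0.225, 0.0805], 0.72)]
0.5
```

View pics/scene0.png

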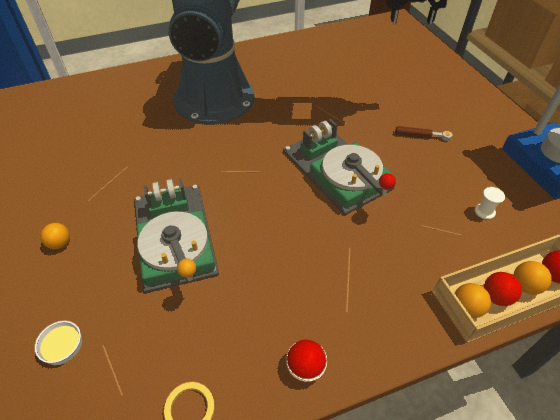

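View pics/side0.png

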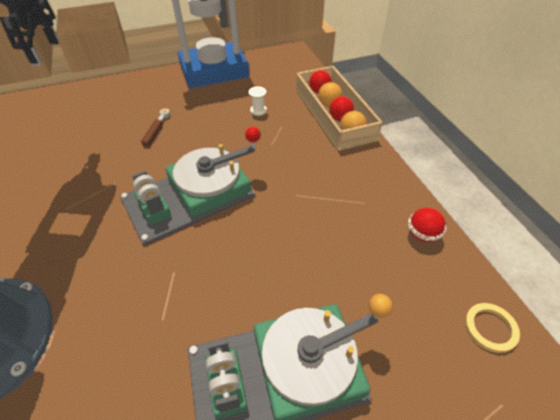

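The scene shows the red drive with its shaft at (353,160), ball at (388,182) and pegs near (354,177) and (375,169). The side view shows the shaft at (206,162), ball at (253,134) and pegs at (221,148) and (232,166). The network missed the ball itself, so I'll measure it by colour plus calibration.

```bash
cat > h.py <<'E'
from bench import manip
import numpy as np, cv2
from scipy.optimize import least_squares
def ray(c,u,v,z):
    K=np.array(c["camera_matrix"]);R=np.array(c["R"]);t=np.array(c["t"])
    d=R.T@np.linalg.inv(K)@np.array([u,v,1.]);o=-R.T@t
    return o+d*(z-o[2])/d[2]
def measure(cam,ballpx,shaftpx,w=60):
    p,dep=manip.grab_frame(cam);c=manip.get_calibration(cam)
    hsv=cv2.cvtColor(p,cv2.COLOR_RGB2HSV).astype(int);H,S,V=hsv[...,0],hsv[...,1],hsv[...,2]
    vv,uu=np.mgrid[:420,:560]
    K=np.array(c["camera_matrix"]);R=np.array(c["R"]);t=np.array(c["t"])
    P=(np.stack([(uu-K[0,2])/K[0,0],(vv-K[1,2])/K[1,1],np.ones_like(uu)],-1)*dep[...,None]-t)@R
    red=((H<5)|(H>174))&(S>190)&(V>90)&(np.hypot(uu-ballpx[0],vv-ballpx[1])<35)
    out={}
    if red.sum()>20:
        (u,v),r=cv2.minEnclosingCircle(np.argwhere(red)[:,::-1].astype(np.float32))
        out["ball"]=ray(c,uu[red].mean(),vv[red].mean(),.115); out["ballpx"]=(u,v,r,red.sum()); out["balltop"]=P[red][:,2].max()
    near=np.hypot(uu-shaftpx[0],vv-shaftpx[1])<w
    hub=near&(S<60)&(V>110)&(abs(P[...,2]-.064)<.005)
    # hub rim: convex hull points of the hub pixels at z=.064
    X=np.array([ray(c,a,b,.064)[:2] for b,a in np.argwhere(hub)],np.float32)
    hull=cv2.convexHull(X)[:,0]
    f=least_squares(lambda q:np.hypot(*(hull-q[:2]).T)-q[2],[*X.mean(0),.074],loss="soft_l1",f_scale=.001).x
    out["hub"]=f; out["hubz"]=np.median(P[hub][:,2])
    br=near&(H>10)&(H<28)&(S>120)&(V>120)&(P[...,2]>.068)&(P[...,2]<.095)
    n,l,st,ce=cv2.connectedComponentsWithStats(br.astype(np.uint8))
    out["pegs"]=[(ce[i].round(1),st[i][4],ray(c,*ce[i],.076)[:2].round(4)) for i in range(1,n) if st[i][4]>8]
    return out,p
E
python3 - <<'E'
from h import *
for cam,b,s in(("scene",(388,182),(353,160)),("side",(253,134),(206,162))):
    o,p=measure(cam,b,s,45)
    for k,v in o.items():print(cam,k,v)
    h=o["hub"][:2];d=o["ball"][:2]-h
    print("r",np.hypot(*d),"ang",np.arctan2(d[1],d[0]))
    for q in o["pegs"]:
        e=q[2]-h;print(" peg r",np.hypot(*e),"ang",np.arctan2(e[1],e[0]))
print(manip.current_force(),manip.current_time())
E
```

```text
scene ball [0.58689276 0.2471586  0.115     ]
scene ballpx (387.0, 181.0, 8.062357902526855, np.int64(196))
scene balltop 0.8333846559677192
scene hub [0.47102634 0.22699123 0.07290179]
scene hubz 0.06310297789214891
scene pegs [(array([377.2, 167.4]), np.int32(17), array([0.5098, 0.2722])), (array([354.5, 176.6]), np.int32(17), array([0.518 , 0.2078]))]
r 0.11760846389504762 ang 0.17233054498946132
 peg r 0.05955862067507085 ang 0.8618731516308415
 peg r 0.050742765796847514 ang -0.38785791095063343
side ball [0.58648153 0.2497184  0.115     ]
side ballpx (252.31817626953125, 133.68182373046875, 7.136600971221924, np.int64(159))
side balltop 0.6570429864947813
side hub [0.46710802 0.22626685 0.07419026]
side hubz 0.06430584355020177
side pegs [(array([220.5, 147.4]), np.int32(28), array([0.5144, 0.2746])), (array([231.1, 164.6]), np.int32(25), array([0.5224, 0.2094]))]
r 0.12165528720162476 ang 0.19398480196690382
 peg r 0.06762118445635981 ang 0.7962858001935653
 peg r 0.05780738194890889 ang -0.2960838835094909
[-0.11085469 -0.68870281  0.51886985] 0.6
```

```bash
cat >> h.py <<'E'
HUB=np.array([.469,.2266]); RB=.120; ZT=.094
def rot(th,s=1):
    y=s*np.array([-np.sin(th),np.cos(th),0]);z=np.array([0,0,-1.])
    return np.column_stack([np.cross(y,z),y,z])
def pos(th,z=ZT,r=RB,hub=HUB): return np.array([hub[0]+r*np.cos(th),hub[1]+r*np.sin(th),z])
def force(n=6): return np.mean([manip.current_force() for _ in range(n)],0)
E
python3 - <<'E'
from h import *
for s in(1,-1):
    print(s,[np.round(manip.inverse_kinematics(pos(t),rot(t,s)),2).tolist() if manip.inverse_kinematics(pos(t),rot(t,s)) is not None else None for t in(-.2,.2,.6)])
qs=[manip.inverse_kinematics(pos(.19),rot(.19,s)) for s in(1,-1)]
q0=manip.current_qpos()
s=(1,-1)[int(np.argmin([np.abs(np.array(q)-q0).max() for q in qs]))];print("s",s)
manip.move_ptp(pos(.19,.19),rot(.19,s))
F=np.array([manip.current_force() for _ in range(10)]);print(F.mean(0),F.std(0),manip.current_time())
p,d=manip.grab_frame("wrist");cv2.imwrite("pics/w1.png",p[:,:,::-1])
print(manip.look_for("wrist","red_ball")[:2],manip.look_for("wrist","red_peg")[:2],manip.current_time())
E
```

```text
1 [[0.26, 0.64, 1.57, -0.0, 0.94, -1.11], [0.33, 0.66, 1.52, -0.0, 0.96, -1.44], [0.41, 0.67, 1.51, -0.0, 0.97, -1.77]]
-1 [[0.26, 0.64, 1.57, -0.0, 0.94, 2.03], [0.33, 0.66, 1.52, -0.0, 0.96, 1.7], [0.41, 0.67, 1.51, -0.0, 0.97, 1.38]]
s 1
[-0.0266299  -0.90358868 -0.48600997] [0.00000000e+00 2.22044605e-16 0.00000000e+00] 2.3167
[{'at': [0.5492, 0.2412, 0.0808], 'confidence': 0.95}] [{'at': [0.4812, 0.2358, 0.0646], 'confidence': 0.91}] 2.4667
```

View pics/w1.png

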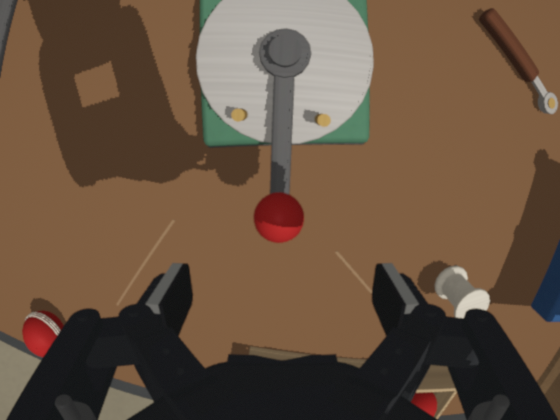

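The wrist view shows the ball at (279,217), centred between the open fingers, and the arm running up to the shaft at (285,52). The pegs are at (238,114) and (323,120), with clearance to both. Next: straddle the ball and swing anticlockwise.

```bash
cat >> h.py <<'E'
def go(th,v=.06,**k): manip.move_l(pos(th,**k),rot(th),max_speed=v)
def ft(th,n=4,dt=.015):
    a=[]
    for _ in range(n):
        manip.dwell(dt);a.append(manip.current_force())
    f=np.mean(a,0);return float(f@[-np.sin(th),np.cos(th),0]),float(f@[np.cos(th),np.sin(th),0]),float(f[2])
def tang():
    p=manip.current_ee_pos();return float(np.arctan2(p[1]-HUB[1],p[0]-HUB[0]))
E
python3 - <<'E'
from h import *
go(.19,.1); manip.set_gripper(.5,20); print("w",manip.current_grip_width(),manip.current_grip_force(),manip.current_time())
print(np.round(ft(.19),2))
for th in(.25,.3,.35,.38):
    go(th);print(th,round(tang(),4),np.round(ft(th),2),manip.current_time())
p,d=manip.grab_frame("wrist");cv2.imwrite("pics/w2.png",p[:,:,::-1])
E
```

```text
w 0.50048387134343 0.0 4.0667
[ 0.09 -0.1  -0.13]
0.25 0.251 [-0.44 -0.   -0.33] 4.4667
0.3 0.2997 [-0.33 -0.22  0.33] 4.7833
0.35 0.3495 [-0.29 -0.57  0.56] 5.1
0.38 0.3791 [-0.31  0.65  0.43] 5.4167
```

View pics/w2.png

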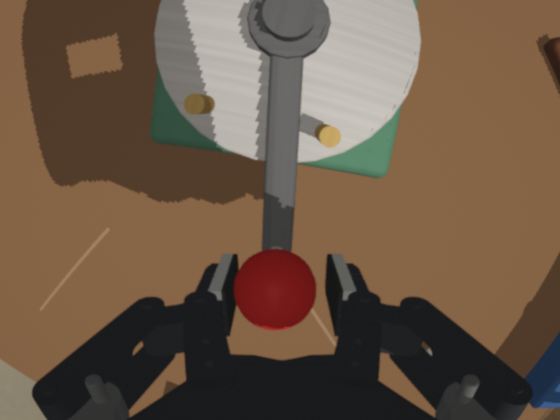

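The ball (275,290) now rests against the left, clockwise-side finger and is being pushed toward the anticlockwise peg at (330,135). I'll creep on with force stops.

```bash
cat >> h.py <<'E'
def creep(th,sgn,fine,lim,thr=2.2):
    "coarse steps until fine (command angle), then 0.5 mm steps till the opposing force exceeds thr"
    while sgn*(lim-th)>0:
        th+=sgn*(.012 if sgn*(fine-th)>.012 else .004)
        go(th); f=ft(th,3)
        print(round(th,3),round(tang(),4),np.round(f,2),round(manip.current_time(),2))
        if -sgn*f[0]>thr:
            g=ft(th,5)
            print(" confirm",np.round(g,2))
            if -sgn*g[0]>thr*.8: return th
    return None
E
python3 - <<'E'
from h import *
go(.44)
print(creep(.44,1,.50,.60))
E
```

```text
0.452 0.4509 [-0.17 -0.18  0.08] 6.03
0.464 0.4642 [ 0.01  0.35 -0.24] 6.33
0.476 0.4767 [ 0.39  0.34 -0.52] 6.63
0.488 0.4885 [-0.17 -0.47  0.01] 6.93
0.492 0.492 [-0.08  0.23 -0.13] 7.23
0.496 0.4962 [-0.38 -0.13  0.48] 7.53
0.5 0.5001 [0.17 0.19 0.03] 7.83
0.504 0.5042 [-0.02 -0.46 -0.1 ] 8.13
0.508 0.5082 [-0.15  0.07 -0.19] 8.43
0.512 0.5121 [-0.16 -0.04 -0.  ] 8.73
0.516 0.5163 [-0.45 -0.2  -0.14] 9.03
0.52 0.5203 [0.02 0.56 0.03] 9.33
0.524 0.5241 [-0.12  0.16  0.29] 9.63
0.528 0.5282 [ 0.22  0.24 -0.28] 9.93
0.532 0.5321 [-0.49 -0.   -0.12] 10.23
0.536 0.5357 [-0.66  0.25  0.37] 10.53
0.54 0.5372 [-4.36 -0.71  0.29] 10.83
 confirm [-5.1  -0.66 -0.15]
0.54
```

It met the anticlockwise peg at 0.537, at about 5 N against the 8 N needed to drag the hub. Now clockwise.

```bash
python3 - <<'E'
from h import *
for th in(.44,.3,.16,.03,-.03): go(th,.08)
print(np.round(ft(-.03),2),manip.current_time())
print(creep(-.03,-1,-.07,-.22))
E
```

```text
[ 0.23 -0.12 -0.15] 12.5917
-0.042 -0.0408 [ 0.36 -0.48  0.3 ] 12.89
-0.054 -0.0547 [-0.    0.18 -0.33] 13.19
-0.066 -0.0667 [-0.03  0.15  0.61] 13.49
-0.07 -0.07 [ 0.22  0.29 -0.22] 13.79
-0.074 -0.0742 [ 0.55 -0.06  0.1 ] 14.09
-0.078 -0.0783 [ 0.57 -0.2  -0.27] 14.39
-0.082 -0.0823 [ 0.16 -0.11 -0.12] 14.69
-0.086 -0.0863 [-0.29  0.13  0.13] 14.99
-0.09 -0.0902 [0.27 0.09 0.25] 15.29
-0.094 -0.0943 [ 0.32  0.07 -0.12] 15.59
-0.098 -0.098 [0.   0.22 0.63] 15.89
-0.102 -0.102 [ 0.17 -0.56  0.04] 16.19
-0.106 -0.1061 [ 0.38 -0.54 -0.28] 16.49
-0.11 -0.1101 [-0.03 -0.18 -0.05] 16.79
-0.114 -0.1141 [-0.02  0.33 -0.43] 17.09
-0.118 -0.1182 [ 0.24  0.13 -0.02] 17.39
-0.122 -0.1223 [ 0.04 -0.04 -0.12] 17.69
-0.126 -0.1261 [-0.07  0.13  0.14] 17.99
-0.13 -0.13 [ 0.35  0.01 -0.03] 18.29
-0.134 -0.134 [ 0.56 -0.61 -0.25] 18.59
-0.138 -0.1381 [ 0.13 -0.18  0.06] 18.89
-0.142 -0.1421 [ 0.51 -0.01  0.36] 19.19
-0.146 -0.1461 [-0.22 -0.58 -0.01] 19.49
-0.15 -0.1502 [ 0.48  0.07 -0.13] 19.79
-0.154 -0.1543 [ 0.45  0.3  -0.36] 20.09
-0.158 -0.1581 [ 0.02 -0.08  0.04] 20.39
-0.162 -0.1621 [-0.16 -0.08 -0.65] 20.69
-0.166 -0.1663 [ 0.11 -0.34 -0.09] 20.99
-0.17 -0.1704 [ 0.03 -0.16 -0.22] 21.29
-0.174 -0.174 [-0.44  0.03 -0.36] 21.59
-0.178 -0.1783 [-0.43 -0.02  0.23] 21.89
-0.182 -0.1821 [-0.17 -0.11 -0.34] 22.19
-0.186 -0.1861 [ 0.5  -0.24  0.19] 22.49
-0.19 -0.1901 [ 0.16 -0.13  0.03] 22.79
-0.194 -0.1942 [-0.14 -0.18  0.  ] 23.09
-0.198 -0.1983 [0.35 0.27 0.34] 23.39
-0.202 -0.2022 [ 0.51 -0.18  0.29] 23.69
-0.206 -0.2062 [-0.17  0.02  0.16] 23.99
-0.21 -0.2101 [ 0.32  0.03 -0.02] 24.29
-0.214 -0.2142 [-0.62 -0.26  0.25] 24.59
-0.218 -0.2181 [ 0.44 -0.11  0.44] 24.89
-0.222 -0.2223 [ 0.06  0.28 -0.09] 25.19
None
```

```bash
python3 - <<'E'
from h import *
p,d=manip.grab_frame("wrist");cv2.imwrite("pics/w3.png",p[:,:,::-1])
q,d=manip.grab_frame("scene");cv2.imwrite("pics/s3.png",cv2.resize(q[110:230,270:430,::-1],None,fx=4,fy=4))
print(manip.current_time())
E
```

```text
25.2917
```

View pics/w3.png

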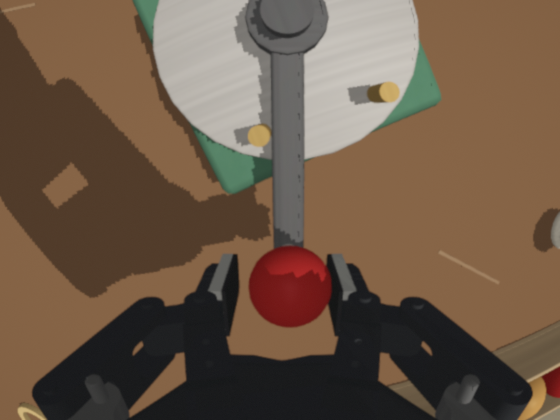

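View pics/s3.png

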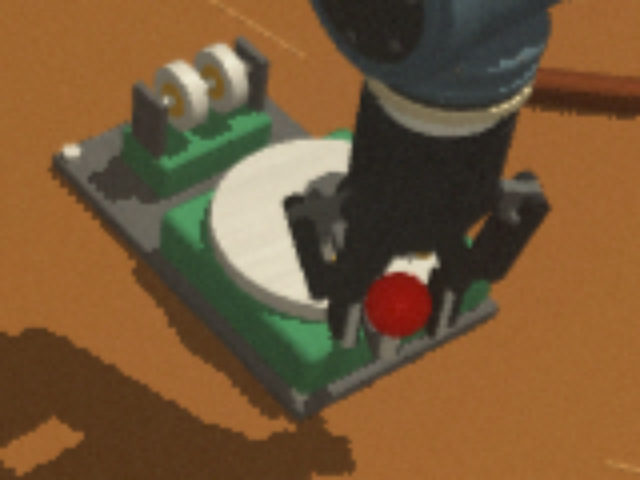

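The ball (290,287) rests on the right, anticlockwise-side finger, and the arm edge (275,135) is just short of the clockwise peg (258,135). I had the sign of the finger clearance wrong: the span should be 0.7 plus the clearance, so contact is imminent. Continuing.

```bash
python3 - <<'E'
from h import *
print(creep(-.222,-1,-.1,-.26))
E
```

```text
-0.226 -0.2261 [ 0.31 -0.56  0.01] 25.59
-0.23 -0.2303 [-0.27 -0.06  0.21] 25.89
-0.234 -0.2326 [ 2.62 -0.5  -0.07] 26.19
 confirm [ 2.17 -0.87 -0.28]
-0.234
```

```bash
python3 - <<'E'
from h import *
go(-.2355); a2=tang(); print(a2,np.round(ft(-.2355,6),2))
a1=.5370; mid=(a1+a2)/2; d=(a1-a2-.7)/2; print("mid",mid,"delta",d)
for th in(-.1,.02,.12): go(th,.08)
go(mid+d,.03); print(tang(),manip.current_time())
go(mid,.03); print(np.round(ft(mid),2))
p,_=manip.grab_frame("wrist");cv2.imwrite("pics/w4.png",p[:,:,::-1])
manip.move_l(pos(mid,.19),max_speed=.12)
p,_=manip.grab_frame("wrist");cv2.imwrite("pics/w5.png",p[:,:,::-1])
print(manip.current_time())
E
```

```text
-0.23381631308172987 [ 4.77 -1.43 -0.06]
mid 0.15159184345913507 delta 0.03540815654086499
0.18534035114096178 28.025
[ 0.23 -0.05  0.16]
29.4333
```

View pics/w5.png

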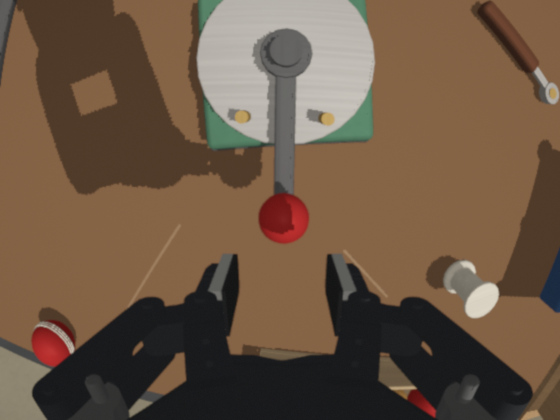

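View pics/w4.png

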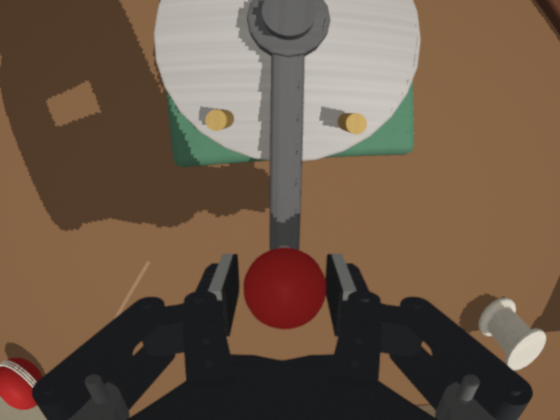

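The arm (285,118) lies centrally between the pegs at (242,117) and (327,118), and the gripper is clear. Signing off.

```bash
python3 -c "
from bench import manip
print(manip.sign_off())"
```

```text
the job is handed in; nothing more can be done
None
```

I swung the red-ball crank anticlockwise, then clockwise, stopping at each peg at about 5 N (the hub drags at about 8 N), left it midway and let go. It was handed in at about 29 s, with the cork drive untouched.

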